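# Clamp the doming block with the capstan clamp

## Robot

A 6-joint arm with a two-finger parallel gripper is mounted at the origin on a cart in front of the work surface, level with it; the furniture and walls round the work are solid. World frame = base frame: x ahead of the robot, y to its left, z up, the work surface at z = 0. Lengths are in m, angles in rad, forces in N, time in s.
With the tool pointing down it reaches from about 0.275 to 0.725 m from the base axis. Payload 5.6 kg.
Tool frame: the origin (TCP) lies at the very end of the fingers, on their centre line; the grasp point (between the pads) lies 19 mm behind it (env.pinch_z is the distance from the TCP to the grasp point, in m); z points along the fingers, y is the line along which they close (so a half turn about z gives the same grasp; the last joint's range is limited). The gripper opens to 85 mm and grips with 20 to 120 N. Pads are 22 mm wide; open, the fingers measure 114 mm over their backs; the gripper's body (76 mm by 85 mm) begins 54 mm behind the grasp point. The pads swing forward as they close: fully open they stand 13 mm farther back than shut.
Start: joints at [-1.013, 0.255, 0.108, 0, -1.424, -0.285], TCP at [0.148, -0.53, 0.231] pointing down, gripper open.
Joint ranges: [-2.95, 2.95], [-1.21, 1.97], [-1.09, 1.5], [-2.87, 1.71], [-2.94, -0.07], [-3.05, 3.05]. Speed limits (rad/s): [2.57, 2.57, 3.14, 3.14, 3.14, 3.14].

## Interface

Orientations are given as a rotation vector (axis times angle).
In Python, from workcell import env, cams gives the robot as it stands.
- The arm moves only by the shell command python3 -m jog 'ROWS' [FORCE]. ROWS is JSON, a list that holds one entry, the list of rows, each a list of 7 numbers: the shift along the tool's x, y, z each as a share of 200 mm, from -1 to 1, then the turn, a rotation vector about the tool's x, y, z each as a share of 1.5 rad, from -1 to 1, then the closure, from 0 (fully open) to 1 (shut). In form: [[[tx, ty, tz, rx, ry, rz, gripper], ...]]. A call has 1 to 5 rows; each row shifts and turns the commanded pose from where the row before left it, along the tool's axes as they then stand; what a row does not reach is not made up. A row lasts 1/10 s, in which the tool goes at most 50 mm and 8.59 degrees, less where a joint would pass 70% of its speed; a pose out of reach is approached as far as the arm can. A call with a number of a shift or a turn outside -1 to 1 is refused whole. A call with a gripper value outside its range is refused whole. The fingers move at their own pace and stop on an object; FORCE is the grip in N (left out, the last holds). Time passes only in rows, so rows that do not move let the fingers close. It gives the time, the measured TCP pose, the force, the opening and the grip force at its end, in the units of the state.
- env.get_obs(): the state, without advancing time (a new reading comes with each control period).
- cams.capture(name): name is "scene" or "top" or "wrist"; returns a dict with "pixels" (400x640x3 uint8, red, green, blue), "fx", "fy", "cx", "cy" (pixels), "R" (3x3) and "t" (3): a world point X has camera coordinates R X + t. Camera axes: x right, y down, z forward; pixel columns grow to the right and rows downward; lengths in m; the calibration is good to about 2 mm. The wrist camera is an equidistant fisheye: a pixel r from the principal point sees the ray r / f radians off the axis. A picture is of the moment at which its call begins. There is no depth.
- env.finish_job(): hands the job in; it is judged then, once.
The state is a dict: "time": time; "q": joint angles; "qd": joint speeds; "joint_efforts": joint torques, N m; "tcp_pos": TCP position; "orientation": TCP orientation; "force": force on the tool from outside, world axes, zero at the start; "moment": the same for the moment, N m; "grip_width": finger opening in m; "grip_force": force on a finger pad.
Only numpy, scipy, OpenCV 4.12 (cv2) and the standard library are available. Lean on these libraries where they do the work, as an engineer would, in place of code of your own. Each camera call takes 0.05 s, during which the arm holds its last target. There are 200 camera calls.

## Task

Stand the small brass doming block on the bed of the blue bench clamp, squarely and centrally between its two jaws, and let go. Then close the sliding jaw by pushing the capstan's spokes gently round clockwise, one after another, never the jaw itself, until you feel the block pinched firmly between both jaws but not overtightened. Leave the vial, pliers and stone where they are.

Things in the scene. Friction and masses are not known exactly. Their poses are not given: they have to be found in the camera images.
- vise: blue rack-and-pinion bench clamp, fixed. Base plate 90 mm wide (x), y from +50 to -235, 15 mm thick. Origin on the bench top under the vertical capstan axis; z up; -y runs along the clamp from the capstan to the far jaw. Round blue housing under the capstan: radius 36 mm, top at 60 mm. Steel bed 60 mm wide, y -90 to -230, top at 25 mm.
- hub (a point): on the capstan axis at the spokes' centre line, 80 mm above the bench. Steel hub of radius 22 mm, top at 96 mm. Four straight level steel spokes, 90 degrees apart, 10 mm thick, end in black balls of radius 9.5 mm centred 86 mm from the axis. With the joint at 0 they point along the clamp's +x, +y, -x and -y.
- capstan (a joint): turn of the capstan about its vertical axis, rad, 0 to 4.6, growing clockwise seen from above, which closes the jaw by 10 mm per rad, no play. Bearing drag about 0.25 N m (3.6 N pushed at 70 mm from the axis) keeps it, and a grip up to 25 N, where it is left. Each 10 N of grip on the block adds 0.1 N m: at 70 mm, 5.3 N gives 12 N grip, 6.4 N 20 N, 9 N 40 N.
- jaw: sliding jaw: steel plate 50 mm wide (x), 26 to 62 mm above the bench, on stiff springs (12 N per mm) before the blue rack carriage, 26 mm thick in all. Origin in the middle of its clamping face; closes along the clamp's -y, slides the block along the bed (under 8 N) to the far jaw. A firm grip is over 12 N on the block; over 45 N is overtightened.
- block: doming block: brass-coloured cube 46 x 46 x 45 mm with round black hollows in its top, loose, 0.3 to 0.6 kg. Origin at the centre of its underside, z up. It stands upright on the bench at the start, left of the clamp.
- bed (a point): place for the block, on the bed's top (25 mm up), 146 mm from the capstan axis along the clamp's -y; axes as the clamp's. With the joint at 0 the sliding jaw's face is 40 mm away on the capstan side (10 mm less per rad). The far jaw, equally wide and high, is bolted in a slot on the other side: its face is 35 to 45 mm away, setting not measured.
- vial: bystander: closed vial with a purple body and black cap, 27 mm across, 60 mm high, loose; origin at the centre of its underside
- pliers: bystander: blue-handled pliers lying flat, 143 x 48 x 13 mm, loose; origin at the centre of the underside
- stone: bystander: pale rough stone, 51 x 50 x 36 mm, loose; origin at the centre of its underside
Not all that is in view belongs to the job. There is more than one size of the block; the job needs the larger.

How it is judged:
By the outcome, as a careful person would: the job done as asked, in the order asked, and still so for the second after the job is handed in, with the robot touching nothing.
It also fails if it takes over 72 s, if anything falls off the work surface, if the arm or the gripper's body presses on something with over 40 N, if the wrist force passes 120 N, or if a joint passes its speed limit or range.

## Working session

There is one attempt and no reset: what is moved stays moved. The work goes in short steps, Python scripts to look and compute and a shell command to move; the robot and the scene stay as the last step left them, time stands still between calls to the robot, and variables do not carry over. Pictures are saved under pics/ and viewed, at most 10 in all, crops included, and the job is handed in when it is done.

```bash
mkdir -p pics; ls; cat > h.py <<'E'
import numpy as np, cv2
from workcell import env, cams
def cap(n,f=None):
    c=cams.capture(n)
    if f: cv2.imwrite('pics/'+f,cv2.cvtColor(np.asarray(c['pixels']),cv2.COLOR_RGB2BGR))
    return c
def onz(c,u,v,z):
    R=np.array(c['R']);t=np.array(c['t']);d=R.T@np.array([(u-c['cx'])/c['fx'],(v-c['cy'])/c['fy'],1]);o=-R.T@t
    return o+d*(z-o[2])/d[2]
def proj(c,X):
    p=np.array(c['R'])@np.array(X)+np.array(c['t']);return np.array([c['cx']+c['fx']*p[0]/p[2],c['cy']+c['fy']*p[1]/p[2]])
E
python3 - <<'E'
from h import *
import pickle
for n in ('top','scene'):
    c=cap(n,n+'0.png'); pickle.dump(c,open(n+'.pkl','wb')); print(n,c['fx'],c['cx'],c['cy'],np.round(-np.array(c['R']).T@np.array(c['t']),3),np.round(c['R'],2).tolist())
print(env.get_obs(),env.pinch_z)
E
```

```text
pics
top 408.62411193893223 320.2290966706574 195.23654406301426 [0.423 0.015 1.301] [[0.0, -1.0, 0.01], [-1.0, -0.0, -0.07], [0.07, -0.01, -1.0]]
scene 464.55879809059394 325.12749038842594 196.1033766859087 [-0.02   0.721  0.829] [[-0.83, -0.56, -0.02], [-0.35, 0.54, -0.76], [0.44, -0.63, -0.64]]
{'time': 0.1, 'q': array([-1.01342508e+00,  2.55688607e-01,  1.07133475e-01, -3.98603290e-04,
       -1.42388548e+00, -2.84611885e-01]), 'qd': array([-0.00190868, -0.00238041,  0.00375621,  0.000591  , -0.00077826,
        0.0004552 ]), 'joint_efforts': array([-4.57123242e-03, -3.87602985e+01,  2.38470536e+01,  5.37818089e+00,
       -3.90527974e-03, -9.66513696e-07]), 'tcp_pos': array([ 0.14810003, -0.52923395,  0.23048922]), 'orientation': array([ 4.26988609e-01, -3.11212424e+00, -2.61014712e-03]), 'force': array([-0.68921476, -0.70839877, -0.28212974]), 'moment': array([ 0.04064723,  0.01141845, -0.01293249]), 'grip_force': 0.0, 'grip_width': 0.08522032585878471} 0.0187
```

View pics/top0.png

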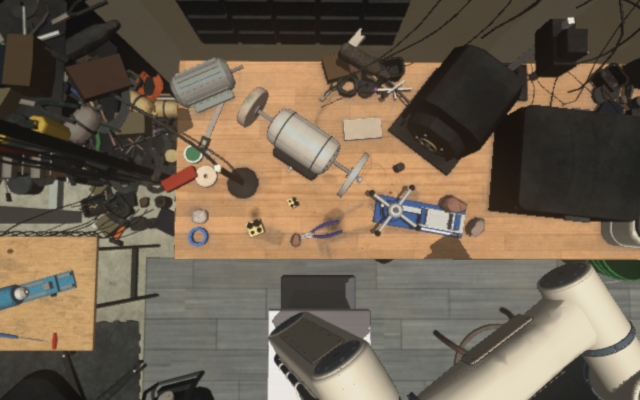

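View pics/scene0.png

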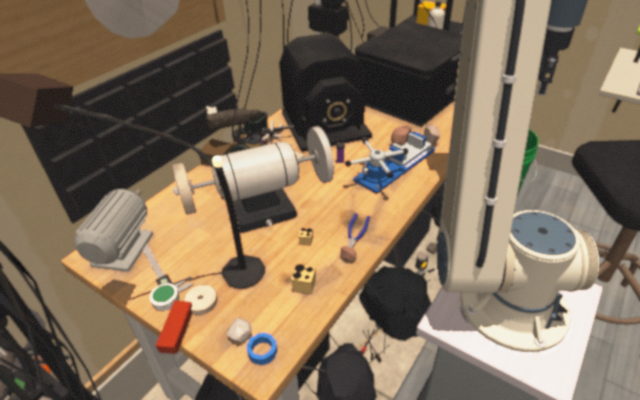

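The top view has two brass blocks, at (256,228) and at (293,202). The first looks larger, so it should be the 46 mm one. The clamp's capstan is at about (397,211), with the far jaw to the right. The vial is at (398,167). I'll confirm these in an enlarged crop.

```bash
python3 - <<'E'
from h import *
a=cv2.imread('pics/top0.png')
b=cv2.resize(a[180:250,235:315],None,fx=5,fy=5,interpolation=cv2.INTER_CUBIC)   #400x350
d=cv2.resize(a[172:247,365:495],None,fx=6,fy=6,interpolation=cv2.INTER_CUBIC) #780x450
cv2.imwrite('pics/c1.png',b);cv2.imwrite('pics/c2.png',d)
E
```

```text
(no output)
```

View pics/c1.png

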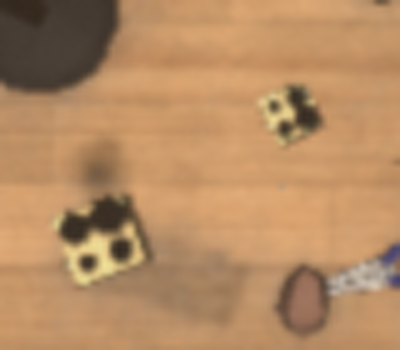

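View pics/c2.png

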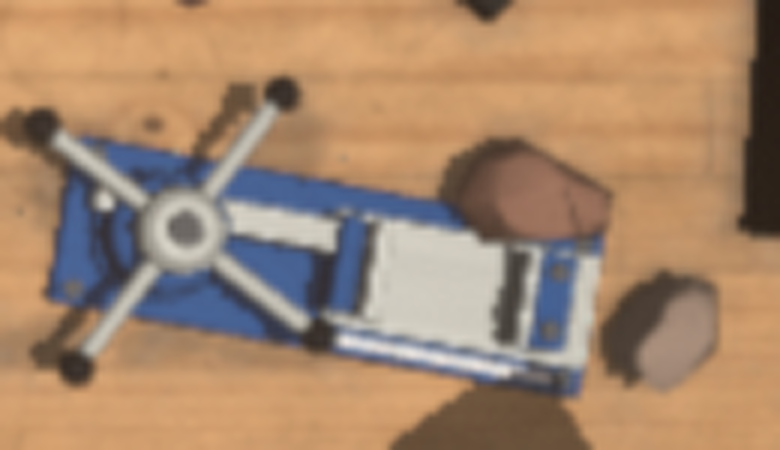

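The crop confirms it: the larger block's top corners in the crop are at about (55,222), (130,195), (150,258) and (78,288). Balls in the clamp crop are at (42,124), (282,94), (318,334) and (76,367), and the hub is at (184,229). A brown rock at (530,190) overhangs the clamp's edge beside the bed.

```bash
python3 - <<'E'
from h import *
import pickle
c=pickle.load(open('top.pkl','rb'));s=pickle.load(open('scene.pkl','rb'))
P1=lambda u,v:(235+(u+.5)/5-.5,180+(v+.5)/5-.5)
P2=lambda u,v:(365+(u+.5)/6-.5,172+(v+.5)/6-.5)
k=np.array([onz(c,*P1(*p),.045) for p in [(55,222),(130,195),(150,258),(78,288)]])
print('block',np.round(k,4).tolist(),k.mean(0),np.linalg.norm(k-np.roll(k,1,0),axis=1))
for i in range(4):
    e=k[i]-k[i-1];print(np.degrees(np.arctan2(e[1],e[0]))%90)
b=np.array([onz(c,*P2(*p),.08) for p in [(42,124),(282,94),(318,334),(76,367)]])
h=b.mean(0);print('balls',np.round(b,4).tolist(),h,np.linalg.norm(b-h,axis=1),np.degrees(np.arctan2(*(b-h)[:,1::-1].T)))
hub=onz(c,*P2(184,229),.096);print('hubtop',hub)
g=lambda u,v,z:np.round(onz(c,*P2(u,v),z),4)
print('base corners',[g(*p,.015).tolist() for p in [(82,133),(50,298),(580,395),(605,235)]])
print('bed corners',g(375,222,.025),g(540,237,.025))
print('jawtop edges',g(375,222,.062),g(358,318,.062),'far blue',g(545,245,.062),g(533,345,.062),'plate front',g(513,250,.062),g(497,340,.062), g(530,250,.062),g(515,345,.062))
print('rock scene z0',onz(s,401,133,0),[g(*p,.03).tolist() for p in[(455,210),(530,145),(610,200),(515,240)]])
E
python3 - <<'E'
import cv2
a=cv2.imread('pics/scene0.png')
cv2.imwrite('pics/c3.png',cv2.resize(a[115:200,335:450],None,fx=6.9,fy=6.9,interpolation=cv2.INTER_CUBIC))
E
```

```text
block [[0.4186, 0.2275, 0.045], [0.4352, 0.1819, 0.045], [0.3968, 0.1692, 0.045], [0.3784, 0.2129, 0.045]] [0.40726556 0.19791202 0.045     ] [0.04273458 0.0485349  0.04046307 0.04737569]
19.995096303437094
20.026111272394317
18.27320225981248
22.797235980430884
balls [[0.5148, -0.1542, 0.08], [0.5303, -0.2747, 0.08], [0.4104, -0.2912, 0.08], [0.3937, -0.1704, 0.08]] [ 0.46229108 -0.22263074  0.08      ] [0.08624256 0.08563718 0.0860023  0.08617493] [  52.53209853  -37.46598469 -127.10987479  142.69486739]
hubtop [ 0.4619531  -0.22171123  0.096     ]
base corners [[0.515, -0.1842, 0.015], [0.4282, -0.1668, 0.015], [0.3782, -0.4448, 0.015], [0.4621, -0.4598, 0.015]]
bed corners [ 0.4682 -0.3356  0.025 ] [ 0.4606 -0.422   0.025 ]
jawtop edges [ 0.4669 -0.3255  0.062 ] [ 0.4183 -0.3161  0.062 ] far blue [ 0.4555 -0.4118  0.062 ] [ 0.4049 -0.4047  0.062 ] plate front [ 0.4529 -0.3954  0.062 ] [ 0.4074 -0.3865  0.062 ] [ 0.4529 -0.4041  0.062 ] [ 0.4049 -0.3955  0.062 ]
rock scene z0 [ 0.51254317 -0.48432657  0.        ] [[0.4744, -0.3761, 0.03], [0.5084, -0.4159, 0.03], [0.4799, -0.4572, 0.03], [0.4589, -0.4072, 0.03]]
```

View pics/c3.png

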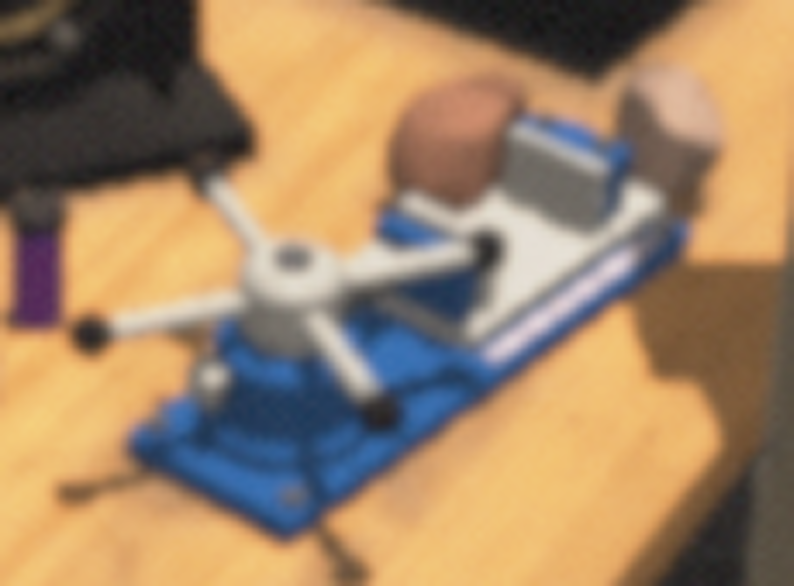

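The clamp crop agrees with the spokes being turned about 27° clockwise, so the joint is at about 0.47. The rock at c3 (460,140) is about as high as the jaws and stands beside the bed, so the finger on that side needs care. Next I'll plan the approach over the block.

```bash
cat >> h.py <<'E'
from scipy.spatial.transform import Rotation as Ro
HUB=np.array([.462,-.222]);TH=np.radians(-10.5)
XC=np.array([np.cos(TH),np.sin(TH)]);YC=np.array([-np.sin(TH),np.cos(TH)])
def clamp(x,y): return HUB+x*XC+y*YC
def plan(p,ydeg,pos=None,rv=None):
    "total turn share (about tool axes), then shift share in the turned tool axes; tool y at world angle ydeg (mod 180)"
    o=env.get_obs(); pos=o['tcp_pos'] if pos is None else pos; R0=Ro.from_rotvec(o['orientation'] if rv is None else rv)
    best=None
    for a in (ydeg,ydeg+180):
        y=np.array([np.cos(np.radians(a)),np.sin(np.radians(a)),0]);z=np.array([0,0,-1.]);R1=Ro.from_matrix(np.array([np.cross(y,z),y,z]).T)
        r=(R0.inv()*R1).as_rotvec()
        if best is None or np.linalg.norm(r)<np.linalg.norm(best[0]): best=(r,R1)
    r,R1=best; s=R1.inv().apply(np.array(p)-pos)
    print('turn',np.round(r/1.5,4),'rows',np.linalg.norm(r)/.15,' shift(turned)',np.round(s/.2,4),' shift(now)',np.round(R0.inv().apply(np.array(p)-pos)/.2,4),'rows',np.linalg.norm(s)/.05, 'q6',o['q'][5])
E
python3 - <<'E'
from h import *
plan([.407,.198,.20],20)
plan([.407,.198,.20],110)
E
```

```text
turn [ 9.000e-04 -9.000e-04  9.963e-01] rows 9.962879595344603  shift(turned) [2.9741 2.4601 0.1524]  shift(now) [-2.226   3.1529  0.1576] rows 15.450928944837893 q6 -0.2846118847207994
turn [ 0.0011 -0.     -0.0509] rows 0.5092257849891796  shift(turned) [-2.4601  2.9741  0.1524]  shift(now) [-2.226   3.1529  0.1576] rows 15.450928944837898 q6 -0.2846118847207994
```

```bash
python3 -m jog '[[[0,0,0,0.001,0,-0.051,0],[-0.154,0.186,0.01,0,0,0,0],[-0.154,0.186,0.01,0,0,0,0],[-0.154,0.186,0.01,0,0,0,0],[-0.154,0.186,0.01,0,0,0,0]]]' >/dev/null
python3 -m jog '[[[-0.154,0.186,0.01,0,0,0,0],[-0.154,0.186,0.01,0,0,0,0],[-0.154,0.186,0.01,0,0,0,0],[-0.154,0.186,0.01,0,0,0,0],[-0.154,0.186,0.01,0,0,0,0]]]'
python3 -c "
from h import *
plan([.407,.198,.2],110)"
```

```text
time: 1.1
tcp_pos: [0.2939, -0.1184, 0.2127]
orientation: [-0.545, 3.093, -0.002]
force: [2.3, -0.6, -0.7]
grip_width: 0.0854
grip_force: 0.0
turn [-0.001   0.0005 -0.0001] rows 0.011330956698432088  shift(turned) [-1.0726  1.2932  0.0635]  shift(now) [-1.0724  1.2934  0.0624] rows 6.725177107145739 q6 -1.3498076658453952
```

```bash
python3 -m jog '[[[-0.154,0.186,0.01,0,0,0,0],[-0.154,0.186,0.01,0,0,0,0],[-0.154,0.186,0.01,0,0,0,0],[-0.154,0.186,0.01,0,0,0,0],[-0.154,0.186,0.01,0,0,0,0]]]' >/dev/null
python3 -m jog '[[[-0.154,0.186,0.01,0,0,0,0],[0,0,0,0,0,0,0],[0,0,0,0,0,0,0],[0,0,0,0,0,0,0]]]'
python3 - <<'E'
from h import *
import pickle
plan([.407,.198,.2],110)
c=cap('wrist');pickle.dump(c,open('w1.pkl','wb'))
R=np.array(c['R']);t=np.array(c['t']);print(c['fx'],c['cx'],c['cy'],-R.T@t,R.round(2).tolist())
p=R@np.array([.407,.198,.045])+t;th=np.arctan2(np.hypot(*p[:2]),p[2]);print('expected',c['cx']+c['fx']*th*p[0]/np.hypot(*p[:2]),c['cy']+c['fx']*th*p[1]/np.hypot(*p[:2]))
cv2.imwrite('pics/w1.png',cv2.cvtColor(np.asarray(c['pixels']),cv2.COLOR_RGB2BGR))
E
```

```text
time: 2.0
tcp_pos: [0.391, 0.152, 0.2003]
orientation: [0.545, -3.094, 0.003]
force: [0.5, 0.1, 0.3]
grip_width: 0.0857
grip_force: 0.0
turn [-0.0011 -0.0005 -0.0001] rows 0.012056203161351475  shift(turned) [-0.1539  0.1885  0.0013]  shift(now) [-0.1539  0.1885  0.0009] rows 0.9734627061304587 q6 -1.971245529618377
309.70691628693146 324.947368151636 202.10261192000257 [0.32865204 0.12878981 0.3422817 ] [[-0.34, 0.94, -0.0], [0.91, 0.33, 0.26], [0.25, 0.09, -0.97]]
expected 363.10776043350023 217.81060799236786
```

View pics/w1.png

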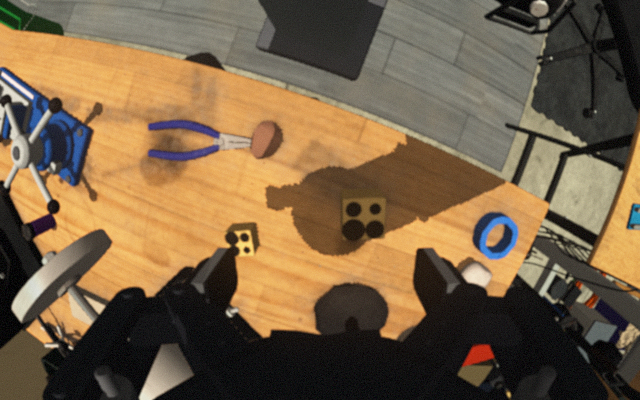

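Block top centre at (364,218) matches the expected (363,218), and its edges line up with the fingers. I'll complete the shift, descend and grip.

```bash
python3 -m jog '[[[-0.154,0.188,0,-0.001,0,0,0],[0,0,0.2,0,0,0,0],[0,0,0.25,0,0,0,0],[0,0,0.25,0,0,0,0],[0,0,0.25,0,0,0,0]]]' 40 
python3 -m jog '[[[0,0,0,0,0,0,0],[0,0,0,0,0,0,0],[0,0,0,0,0,0,1],[0,0,0,0,0,0,1],[0,0,0,0,0,0,1]]]' 40
python3 -m jog '[[[0,0,0,0,0,0,1],[0,0,0,0,0,0,1],[0,0,0,0,0,0,1]]]' 40

```

```text
time: 2.55
tcp_pos: [0.4076, 0.1977, 0.0096]
orientation: [-0.544, 3.092, 0.002]
force: [0.1, 1.0, -0.7]
grip_width: 0.0852
grip_force: 0.0
time: 3.05
tcp_pos: [0.4086, 0.1998, 0.0124]
orientation: [-0.545, 3.09, 0.004]
force: [-8.1, -1.6, 32.7]
grip_width: 0.0443
grip_force: 39.0
time: 3.35
tcp_pos: [0.4086, 0.1998, 0.0125]
orientation: [-0.546, 3.09, 0.003]
force: [-2.6, -0.5, 9.4]
grip_width: 0.0444
grip_force: 40.4
```

```bash
python3 -m jog '[[[0,0,-0.15,0,0,0,1],[0,0,-0.2,0,0,0,1],[0,0,-0.25,0,0,0,1],[0,0,-0.1,0,0,0,1],[0,0,0,0,0,0,1]]]' 40
python3 -c "
from h import *
p=clamp(0,-.144);print(p)
plan([*p,.152],169.5)"
```

```text
time: 3.85
tcp_pos: [0.4087, 0.1999, 0.1538]
orientation: [-0.545, 3.088, 0.007]
force: [1.0, 1.0, -5.6]
grip_width: 0.0444
grip_force: 44.3
[ 0.43575808 -0.36358871]
turn [-5.00e-04  5.20e-03 -6.92e-01] rows 6.920375890487875  shift(turned) [ 2.7456 -0.6462  0.0091]  shift(now) [ 0.8379 -2.6933 -0.0048] rows 11.28243673114887 q6 -2.0226290237739617
```

```bash
python3 -m jog '[[[0.118,-0.205,0,0,0,0,1],[0.118,-0.205,0,0,0,0,1],[0.118,-0.205,0,0,0,0,1],[0.118,-0.205,0,0,0,0,1],[0.118,-0.205,0,0,0,0,1]]]' 40 >/dev/null
python3 -m jog '[[[0.118,-0.205,0,0,0,0,1],[0.021,-0.244,0,0,0,0,1],[0.021,-0.244,0,0,0,0,1],[0.021,-0.244,0,0,0,0,1],[0.021,-0.244,0,0,0,0,1]]]'  >/dev/null
python3 -m jog '[[[0.021,-0.244,0,0,0,0,1],[0.021,-0.244,0,0,0,0,1],[0,0,0,0,0,-0.09,1],[0,0,0,0,0,-0.09,1],[0,0,0,0,0,-0.09,1]]]' 
python3 -m jog '[[[0,0,0,0,0,-0.09,1],[0,0,0,0,0,-0.09,1],[0,0,0,0,0,-0.09,1],[0,0,0,0,0,-0.09,1],[0,0,0,0,0,-0.06,1]]]' 
python3 - <<'E'
from h import *
import pickle
p=clamp(0,-.144)
plan([*p,.1],169.5)
c=cap('wrist');pickle.dump(c,open('w2.pkl','wb'))
cv2.imwrite('pics/w2.png',cv2.cvtColor(np.asarray(c['pixels']),cv2.COLOR_RGB2BGR))
E
```

```text
time: 5.35
tcp_pos: [0.4336, -0.3641, 0.1471]
orientation: [1.162, -2.916, -0.008]
force: [0.3, 0.1, -4.2]
grip_width: 0.0444
grip_force: 44.7
time: 5.85
tcp_pos: [0.4338, -0.3636, 0.1475]
orientation: [2.01, -2.413, -0.008]
force: [-1.2, 0.8, -4.8]
grip_width: 0.0445
grip_force: 44.7
turn [0.0029 0.0017 0.0008] rows 0.03467557730242657  shift(turned) [-0.0018 -0.0095  0.2377]  shift(now) [-0.0011 -0.0106  0.2377] rows 0.9517784154146358 q6 0.2407480254015739
```

View pics/w2.png

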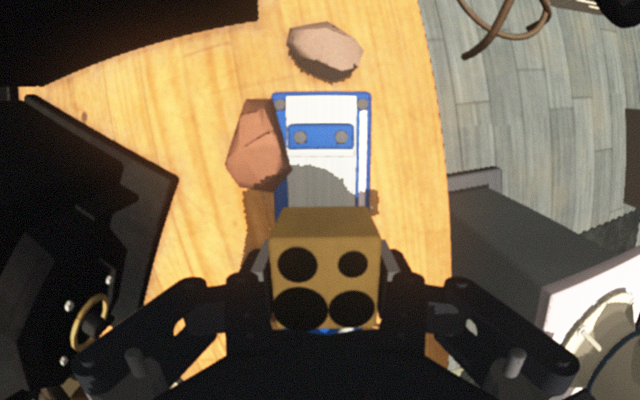

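The wrist view shows the held block at (325,270) and the far jaw at (321,140). The base's far corners are at (272,93) and (372,93), and the rock's right edge is at (288,165). I'll check these against the clamp frame.

```bash
cat >> h.py <<'E'
def fish(c,u,v,z):
    R=np.array(c['R']);t=np.array(c['t']);a=np.array([(u-c['cx'])/c['fx'],(v-c['cy'])/c['fy']]);r=np.hypot(*a)
    d=R.T@np.array([*(a*np.sin(r)/r),np.cos(r)]);o=-R.T@t
    return o+d*(z-o[2])/d[2]
def toc(p): d=np.array(p)[:2]-HUB; return np.round(1000*np.array([d@XC,d@YC]),1)
E
python3 - <<'E'
from h import *
import pickle
c=pickle.load(open('w2.pkl','rb'))
for n,u,v,z in [('baseL',272,93,.015),('baseR',372,93,.015),('baseRnear',371,190,.015),('jawbackL',289,124,.062),('jawbackR',354,124,.062),('jawfaceL',288,152,.062),('jawfaceR',355,157,.062),('facebot?',288,165,.026),('rock',288,165,.05),('rock',288,165,.03),('rock2',278,186,.03),('rock2',278,186,.05),('rock3',268,190,.01),('rock3',268,190,.03)]:
    print(n,toc(fish(c,u,v,z)))
for p in [(274,206),(377,206),(268,240),(384,240)]: print('blk',toc(fish(c,*p,.1475-.0125+.045)),toc(fish(c,*p,.135)))
print(toc(env.get_obs()['tcp_pos']))
a=cv2.imread('pics/w2.png');cv2.imwrite('pics/c4.png',cv2.resize(a[80:240,215:395],None,fx=3.7,fy=3.7,interpolation=cv2.INTER_CUBIC))
E
```

```text
baseL [  44.4 -235.7]
baseR [ -43.4 -235.6]
baseRnear [ -44.4 -147.8]
jawbackL [  24.3 -208.3]
jawbackR [ -23.1 -208.3]
jawfaceL [  25.3 -187.6]
jawfaceR [ -24.2 -183.8]
facebot? [  29.7 -172.5]
rock [  26.9 -176.1]
rock [  29.2 -173.1]
rock2 [  38.4 -154.9]
rock2 [  35.4 -159.3]
rock3 [  51.1 -146.7]
rock3 [  47.4 -151.4]
blk [  17.5 -180.3] [  25.1 -167.3]
blk [ -20.7 -180.3] [ -28.9 -167.2]
blk [  20.6 -166.7] [  29.4 -148. ]
blk [ -24.2 -166.6] [ -33.8 -147.9]
[  -1.9 -144.3]
```

View pics/c4.png

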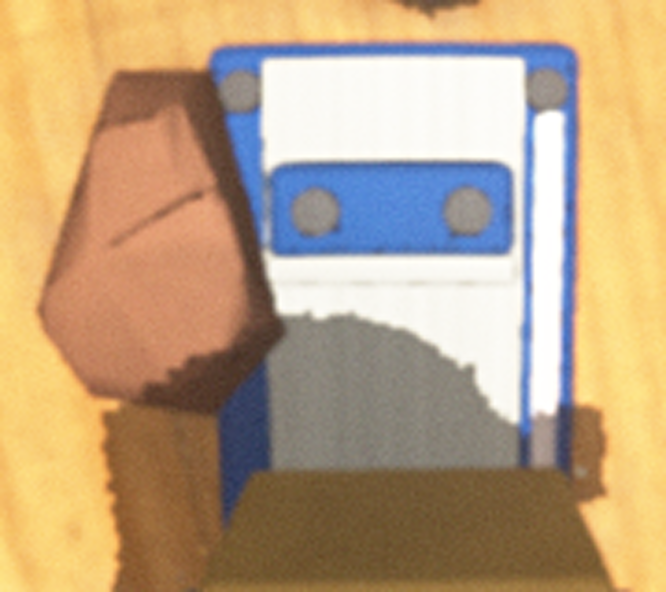

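The clamp frame holds to within 1 mm: base ±44 mm, far jaw face at about y = -184. The rock's nearest corner is at (27..38, -173..-155), so I'll set down with the fingers at y = -140 and open only slightly.

```bash
python3 -c "
from h import *
p=clamp(.0005,-.140)
plan([*p,.1],169.5)"
```

```text
turn [0.0029 0.0017 0.003 ] rows 0.045370052777984046  shift(turned) [-0.0216 -0.012   0.238 ]  shift(now) [-0.021  -0.0131  0.238 ] rows 0.9571979400451056 q6 0.2439920138047785
```

```bash
python3 -m jog '[[[-0.021,-0.013,0,0.003,0.002,0.002,1],[0,0,0.2,0,0,0,1],[0,0,0.21,0,0,0,1],[0,0,0,0,0,0,1],[0,0,0,0,0,0,1]]]' 40
python3 -c "
from h import *
p=clamp(.0005,-.140);print(toc(env.get_obs()['tcp_pos']))
plan([*p,.0385],169.5)"
```

```text
time: 6.4
tcp_pos: [0.4384, -0.3613, 0.0682]
orientation: [2.0, -2.422, 0.006]
force: [0.6, -1.3, -3.7]
grip_width: 0.0446
grip_force: 45.0
[   2.1 -141.3]
turn [-0.0015 -0.0022 -0.0047] rows 0.05428140450194201  shift(turned) [-0.0065  0.0082  0.1486]  shift(now) [-0.0069  0.0086  0.1485] rows 0.5956818253030889 q6 0.22033993266745822
```

```bash
python3 -m jog '[[[-0.006,0.008,0,-0.001,-0.002,-0.005,1],[0,0,0.05,0,0,0,1],[0,0,0.04,0,0,0,1],[0,0,0.03,0,0,0,1],[0,0,0,0,0,0,1]]]' 40
python3 -c "
from h import *
p=clamp(.0005,-.140);print(toc(env.get_obs()['tcp_pos']))
plan([*p,.0385],169.5)"
```

```text
time: 6.9
tcp_pos: [0.4367, -0.3595, 0.0432]
orientation: [-2.009, 2.414, -0.0]
force: [-0.5, 0.9, -4.9]
grip_width: 0.0443
grip_force: 45.0
[   0.2 -139.8]
turn [-0.0005  0.0005  0.0006] rows 0.0094179114096745  shift(turned) [ 0.0009 -0.0017  0.0234]  shift(now) [ 0.0009 -0.0016  0.0234] rows 0.09396495286727297 q6 0.23113189824469382
```

```bash
for i in 1; do python3 -m jog '[[[0,-0.001,0.012,0,0,0,1],[0,0,0,0,0,0,1]]]' 40
python3 -m jog '[[[0,0,0.008,0,0,0,1],[0,0,0,0,0,0,1]]]' 40
python3 -m jog '[[[0,0,0.005,0,0,0,1],[0,0,0,0,0,0,1]]]' 40; done
```

```text
time: 7.1
tcp_pos: [0.4377, -0.36, 0.0419]
orientation: [-2.009, 2.413, -0.004]
force: [-0.4, 0.3, -4.8]
grip_width: 0.0442
grip_force: 45.0
time: 7.3
tcp_pos: [0.4377, -0.36, 0.0403]
orientation: [-2.009, 2.413, -0.004]
force: [-0.2, 0.1, -5.2]
grip_width: 0.0441
grip_force: 45.0
time: 7.5
tcp_pos: [0.4376, -0.3599, 0.0393]
orientation: [-2.009, 2.413, -0.003]
force: [-0.0, 0.5, -4.7]
grip_width: 0.0443
grip_force: 45.0
```

```bash
python3 -m jog '[[[0,0,0.005,0,0,0,1],[0,0,0,0,0,0,1]]]' 40
python3 -m jog '[[[0,0,0.005,0,0,0,1],[0,0,0,0,0,0,1]]]' 40
python3 -m jog '[[[0,0,0.005,0,0,0,1],[0,0,0,0,0,0,1]]]' 40
```

```text
time: 7.7
tcp_pos: [0.4376, -0.3599, 0.0382]
orientation: [-2.009, 2.413, -0.003]
force: [0.5, -1.1, -5.4]
grip_width: 0.0445
grip_force: 45.0
time: 7.9
tcp_pos: [0.4378, -0.3601, 0.0377]
orientation: [-2.009, 2.413, -0.004]
force: [-0.2, 0.3, -1.1]
grip_width: 0.0446
grip_force: 45.3
time: 8.1
tcp_pos: [0.4378, -0.3601, 0.0376]
orientation: [-2.01, 2.412, -0.005]
force: [-2.1, 2.8, 4.7]
grip_width: 0.0445
grip_force: 46.0
```

Block is on the bed. I'll open just a little.

```bash
python3 -m jog '[[[0,0,0,0,0,0,0.43],[0,0,0,0,0,0,0.4],[0,0,0,0,0,0,0.4]]]' 40
python3 -c "
from h import *
print(toc(env.get_obs()['tcp_pos']))"
```

```text
time: 8.4
tcp_pos: [0.4381, -0.3603, 0.0366]
orientation: [-2.009, 2.412, -0.005]
force: [0.2, 0.1, -0.0]
grip_width: 0.0514
grip_force: 0.0
[   1.7 -140.3]
```

```bash
python3 -m jog '[[[0,0,-0.08,0,0,0,0.4],[0,0,-0.15,0,0,0,0.4],[0,0,-0.2,0,0,0,0.5],[0,0,-0.2,0,0,0,1],[0,0,0,0,0,0,1]]]' 40
python3 - <<'E'
from h import *
import pickle
o=env.get_obs();print(toc(o['tcp_pos']),o['tcp_pos'])
c=cap('wrist');pickle.dump(c,open('w3.pkl','wb'));t=cap('top');pickle.dump(t,open('top2.pkl','wb'))
a=cv2.cvtColor(np.asarray(c['pixels']),cv2.COLOR_RGB2BGR)
cv2.imwrite('pics/w3.png',cv2.resize(a[90:330,200:440],None,fx=2.4,fy=2.4,interpolation=cv2.INTER_CUBIC))
E
```

```text
time: 8.9
tcp_pos: [0.4402, -0.3623, 0.1691]
orientation: [-2.008, 2.41, -0.023]
force: [-0.0, -0.2, -0.3]
grip_width: 0.0143
grip_force: 0.0
[   4.2 -141.9] [ 0.44021652 -0.36231021  0.16906782]
```

View pics/w3.png

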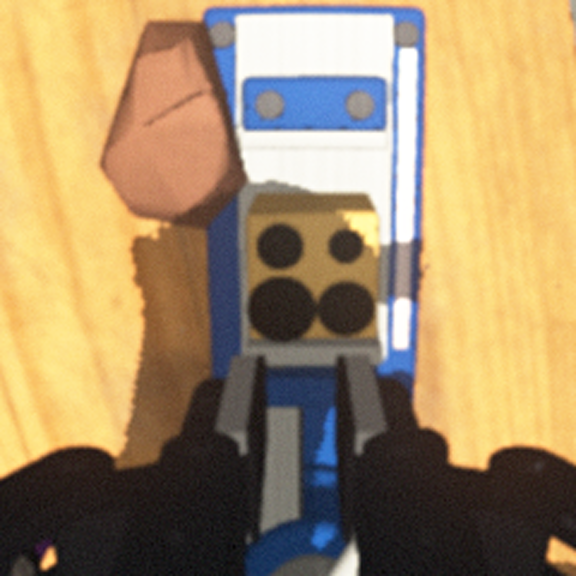

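The block stands upright and square on the bed. Its top corners in the crop are at about (248,213), (379,213), (248,340) and (379,340), and the rock hasn't moved.

```bash
python3 - <<'E'
from h import *
import pickle
c=pickle.load(open('w3.pkl','rb'))
P=lambda u,v,z:toc(fish(c,200+(u+.5)/2.4-.5,90+(v+.5)/2.4-.5,z))
for p in [(248,213),(379,213),(248,340),(379,340)]: print('blk top',P(*p,.07))
for p in [(243,78),(387,78),(240,143),(387,143)]: print('farjaw',P(*p,.062))
for p in [(237,355),(388,358)]: print('slid',P(*p,.062))
o=env.get_obs()
# pushing position: tip in gap at world angle 185
for a in (188,):
  p=HUB+.07*np.array([np.cos(np.radians(a)),np.sin(np.radians(a))]);print(p);plan([*p,.15],142.7+90); plan([*p,.15],169.5)
E
```

```text
blk top [  23.3 -163.3]
blk top [ -20.1 -163.5]
blk top [  24.  -118.6]
blk top [ -21.4 -118.8]
farjaw [  25.2 -207.7]
farjaw [ -22.7 -208. ]
farjaw [  26.4 -185.8]
farjaw [ -23.1 -186. ]
slid [  28.8 -109.8]
slid [ -25.7 -108.9]
[ 0.39268124 -0.23174212]
turn [-0.0033 -0.0025 -0.7346] rows 7.345851914269414  shift(turned) [-0.5694 -0.3736  0.0671]  shift(now) [-0.5906  0.3395  0.0648] rows 2.737223101073652 q6 0.2311492835214874
turn [-0.0039 -0.0004  0.0008] rows 0.040065975130870436  shift(turned) [-0.5902  0.3398  0.0671]  shift(now) [-0.5906  0.3395  0.0648] rows 2.737223101073652 q6 0.2311492835214874
```

Block and jaws share the same centre line (x ≈ +1.4 for both). The far face is at about -185.5, so roughly 2.9 rad of turn is needed before the pinch. I'll go to the gap between spokes at world angle 180°, radius 58 mm.

```bash
python3 -m jog '[[[0,0,0,-0.004,0,-0.048,1],[-0.17,0.1,0,0,0,0,1],[-0.17,0.1,0,0,0,0,1],[-0.17,0.1,0,0,0,0,1],[0,0,0,0,0,0,1]]]' 40
python3 -c "
from h import *
plan([.404,-.222,.069],175.9)"
```

```text
time: 9.5
tcp_pos: [0.3862, -0.2488, 0.1614]
orientation: [2.097, -2.336, -0.008]
force: [0.7, -0.1, -0.1]
grip_width: -0.0001
grip_force: 0.0
turn [ 0.0037  0.0012 -0.0242] rows 0.24561442526914748  shift(turned) [-0.1401 -0.079   0.462 ]  shift(now) [-0.1421 -0.0764  0.4618] rows 1.956574813265578 q6 0.12289184842941095
```

```bash
python3 -m jog '[[[0,0,0,0.004,0.001,-0.024,1],[-0.14,-0.079,0,0,0,0,1],[0,0,0.2,0,0,0,1],[0,0,0,0,0,0,1],[0,0,0,0,0,0,1]]]' 40
python3 -c "
from h import *
plan([.404,-.222,.069],175.9)"
```

```text
time: 10.0
tcp_pos: [0.406, -0.2255, 0.122]
orientation: [2.137, -2.301, 0.002]
force: [-0.0, -0.3, -0.8]
grip_width: 0.0004
grip_force: 0.0
turn [ 0.0002 -0.0013 -0.0014] rows 0.01924844889003541  shift(turned) [-0.0169  0.0113  0.265 ]  shift(now) [-0.0174  0.0112  0.265 ] rows 1.063102460670454 q6 0.09192088587425642
```

```bash
cat >> h.py <<'E'
def tq():
    o=env.get_obs();d=o['tcp_pos'][:2]-HUB;F=o['force'];M=o['moment']
    print('t',round(o['time'],2),'phi',round(np.degrees(np.arctan2(d[1],d[0])),1),'r',round(1e3*np.hypot(*d),1),'z',round(o['tcp_pos'][2],4),'F',F.round(2),'M',M.round(3),'rxF cw',round(-(d[0]*F[1]-d[1]*F[0]),3),'-reaction cw incl Mz',round((d[0]*F[1]-d[1]*F[0])+M[2],3))
E
python3 -m jog '[[[-0.017,0.011,0.1,0,-0.001,-0.001,1],[0,0,0.165,0,0,0,1],[0,0,0,0,0,0,1],[-0.05,0,0,0,0,0.095,1],[-0.05,0,0,0,0,0.095,1]]]' 40
python3 -c "
from h import *
tq()"
python3 -m jog '[[[-0.05,0,0,0,0,0.095,1],[-0.05,0,0,0,0,0.095,1]]]' 40
python3 -c "
from h import *
tq()"
```

```text
time: 10.5
tcp_pos: [0.4088, -0.203, 0.0717]
orientation: [-1.782, 2.584, -0.006]
force: [-1.5, -8.2, -2.8]
grip_width: 0.0001
grip_force: 2.9
t 10.5 phi 160.3 r 56.5 z 0.0717 F [-1.53 -8.18 -2.85] M [-2.658  0.226 -0.087] rxF cw -0.464 -reaction cw incl Mz 0.377
time: 10.7
tcp_pos: [0.4169, -0.1855, 0.0722]
orientation: [-1.398, 2.811, -0.008]
force: [-3.3, -5.8, 1.0]
grip_width: 0.0
grip_force: 2.5
t 10.7 phi 141.0 r 58.0 z 0.0722 F [-3.34 -5.77  1.05] M [-1.943  0.74  -0.064] rxF cw -0.382 -reaction cw incl Mz 0.318
```

Contact made and turning (about 0.32 N m). Continuing the stroke with the step matched to r = 58 mm.

```bash
python3 -m jog '[[[-0.041,0,0,0,0,0.095,1],[-0.041,0,0,0,0,0.095,1],[-0.041,0,0,0,0,0.095,1]]]' 40 >/dev/null
python3 -c "
from h import *
tq()"
python3 -m jog '[[[-0.041,0,0,0,0,0.095,1],[-0.041,0,0,0,0,0.095,1],[-0.041,0,0,0,0,0.095,1]]]' 40
python3 -c "
from h import *
tq()"
```

```text
t 11.0 phi 117.9 r 61.1 z 0.0721 F [-3.84 -4.64  2.2 ] M [-1.412  1.489 -0.029] rxF cw -0.34 -reaction cw incl Mz 0.312
time: 11.3
tcp_pos: [0.4557, -0.1592, 0.0718]
orientation: [-0.106, 3.139, -0.003]
force: [-5.8, -3.3, 2.4]
grip_width: 0.0
grip_force: 2.4
t 11.3 phi 95.8 r 63.1 z 0.0718 F [-5.84 -3.32  2.41] M [-0.749  1.803 -0.067] rxF cw -0.388 -reaction cw incl Mz 0.321
```

```bash
python3 -m jog '[[[-0.041,-0.01,0,0,0,0.095,1],[-0.041,-0.01,0,0,0,0.095,1],[-0.041,-0.005,0,0,0,0.095,1],[0,0,0,0,0,0,1]]]' 40 >/dev/null
python3 -c "
from h import *
tq()"
python3 -m jog '[[[0.05,0,0,0,0,0,1],[0,0,-0.15,0,0,0,1],[0,0,-0.15,0,0,0,1],[0,0,0,0,0,0,1]]]' 40
python3 - <<'E'
from h import *
tq()
plan([.404,-.222,.125],175.9)
c=cap('top');im=np.asarray(c['pixels'])
# spoke angle: dark balls on circle r=86 z=.08
g=cv2.cvtColor(im,cv2.COLOR_RGB2GRAY).astype(np.float32)
for rr in (.045,.06):
  best=[]
  for a in range(0,90):
    s=0
    for k in range(4):
        w=np.radians(a+90*k);u=proj(c,[HUB[0]+rr*np.cos(w),HUB[1]+rr*np.sin(w),.083]);b=cv2.getRectSubPix(g,(1,1),tuple(map(float,u)))[0,0];s+=min(b,200)
    best.append(s)
  print(rr,np.argsort(best)[-5:])
cv2.imwrite('pics/t3.png',cv2.cvtColor(im,cv2.COLOR_RGB2BGR))
E
```

```text
t 11.7 phi 71.5 r 60.5 z 0.0712 F [-1.09  3.19 -0.55] M [1.083 0.42  0.048] rxF cw -0.124 -reaction cw incl Mz 0.171
time: 12.1
tcp_pos: [0.4735, -0.1623, 0.1354]
orientation: [0.545, 3.08, -0.001]
force: [0.9, 0.3, 0.4]
grip_width: 0.0001
grip_force: 0.0
t 12.1 phi 79.1 r 60.8 z 0.1354 F [0.9  0.29 0.4 ] M [ 0.029 -0.046  0.031] rxF cw 0.05 -reaction cw incl Mz -0.019
turn [0.0065 0.007  0.8613] rows 8.613277611841092  shift(turned) [-0.3226 -0.3253  0.0521]  shift(now) [ 0.2246 -0.3997  0.0485] rows 1.8442038023034064 q6 -1.9082955270246662
0.045 [37 36 33 35 34]
0.06 [57 53 56 55 54]
```

Spokes now sit at about 55° + 90k, so the joint is at about 2.0 rad. I'll go back above the gap at 180° for the next spoke.

```bash
python3 -m jog '[[[0.112,-0.2,0,0,0,0,1],[0.112,-0.2,0,0,0,0,1],[0,0,0,0,0,-0.095,1],[0,0,0,0,0,-0.095,1],[0,0,0,0,0,-0.095,1]]]' 40 >/dev/null
python3 -m jog '[[[0,0,0,0,0,-0.095,1],[0,0,0,0,0,-0.095,1],[0,0,0,0,0,-0.095,1],[0,0,0,0,0,-0.095,1],[0,0,0,0,0,-0.095,1]]]' 40 >/dev/null
python3 -m jog '[[[0,0,0,0,0,-0.095,1],[0,0,0,0,0,-0.095,1],[0,0,0,0,0,-0.095,1],[0,0,0,0,0,-0.095,1],[0,0,0,0,0,-0.095,1]]]' 40
python3 -m jog '[[[0,0,0,0,0,0,1]]]' 40
python3 -c "
from h import *
plan([.404,-.222,.070],175.9)"
```

```text
time: 13.65
tcp_pos: [0.4004, -0.2208, 0.1294]
orientation: [-2.148, 2.291, -0.003]
force: [-0.4, -0.0, -0.5]
grip_width: 0.0001
grip_force: 0.0
time: 13.75
tcp_pos: [0.4005, -0.2208, 0.1295]
orientation: [-2.142, 2.296, -0.003]
force: [0.4, -0.2, -1.2]
grip_width: 0.0001
grip_force: 0.0
turn [-0.0017 -0.0003  0.0013] rows 0.021859555622195725  shift(turned) [ 0.0049 -0.0178  0.2973]  shift(now) [ 0.0048 -0.017   0.2973] rows 1.1913346254138557 q6 0.08952354666712739
```

```bash
python3 -m jog '[[[0.005,-0.017,0.1,-0.002,0,0.001,1],[0,0,0.197,0,0,0,1],[0,0,0,0,0,0,1],[-0.041,0,0,0,0,0.095,1],[-0.041,0,0,0,0,0.095,1]]]' 40 >/dev/null
python3 -c "
from h import *
tq()"
python3 -m jog '[[[-0.041,0,0,0,0,0.095,1],[-0.041,-0.005,0,0,0,0.095,1],[-0.041,-0.005,0,0,0,0.095,1]]]' 40 >/dev/null
python3 -c "
from h import *
tq()"
python3 -m jog '[[[-0.041,-0.005,0,0,0,0.095,1],[-0.041,-0.005,0,0,0,0.095,1]]]' 40 >/dev/null
python3 -c "
from h import *
tq()"
```

```text
t 14.25 phi 164.0 r 57.4 z 0.0714 F [-1.95 -7.22 -0.93] M [-2.439  0.706 -0.058] rxF cw -0.429 -reaction cw incl Mz 0.372
t 14.55 phi 140.5 r 56.9 z 0.0712 F [-6.4  -0.52  2.68] M [-0.394  2.262  0.017] rxF cw -0.254 -reaction cw incl Mz 0.271
t 14.75 phi 124.0 r 55.5 z 0.0708 F [-6.58 -0.42  1.27] M [ 0.025  2.268 -0.046] rxF cw -0.316 -reaction cw incl Mz 0.269
```

```bash
python3 -m jog '[[[-0.041,0,0,0,0,0.095,1],[-0.03,0,0,0,0,0.07,1]]]' 40 >/dev/null
python3 -c "
from h import *
tq()"
python3 -m jog '[[[-0.02,0,0,0,0,0.048,1],[-0.02,0,0,0,0,0.048,1]]]' 40 >/dev/null
python3 -c "
from h import *
tq()"
python3 -m jog '[[[-0.02,0,0,0,0,0.048,1],[-0.02,0,0,0,0,0.048,1]]]' 40 >/dev/null
python3 -c "
from h import *
tq()"
```

```text
t 14.95 phi 108.7 r 55.1 z 0.0707 F [-6.77  1.12  1.72] M [ 0.583  2.116 -0.009] rxF cw -0.333 -reaction cw incl Mz 0.324
t 15.15 phi 100.3 r 54.9 z 0.0707 F [-5.16  3.3   1.67] M [ 1.197  2.027 -0.007] rxF cw -0.246 -reaction cw incl Mz 0.239
t 15.35 phi 92.5 r 55.0 z 0.0706 F [-7.76  4.6   3.3 ] M [ 1.948  2.738 -0.027] rxF cw -0.415 -reaction cw incl Mz 0.389
```

```bash
python3 -m jog '[[[-0.01,0,0,0,0,0.023,1],[0,0,0,0,0,0,1]]]' 40 >/dev/null
python3 -c "
from h import *
tq()"
python3 -m jog '[[[-0.01,0,0,0,0,0.023,1],[0,0,0,0,0,0,1]]]' 40 >/dev/null
python3 -c "
from h import *
tq()"
python3 -m jog '[[[-0.01,0,0,0,0,0.023,1],[0,0,0,0,0,0,1]]]' 40 >/dev/null
python3 -c "
from h import *
tq()"
```

```text
t 15.55 phi 90.3 r 55.0 z 0.0706 F [-7.37  6.2   3.49] M [1.958 2.49  0.02 ] rxF cw -0.403 -reaction cw incl Mz 0.423
t 15.75 phi 88.6 r 55.0 z 0.0706 F [-8.24  6.63  4.54] M [2.244e+00 2.728e+00 2.000e-03] rxF cw -0.462 -reaction cw incl Mz 0.464
t 15.95 phi 86.7 r 55.0 z 0.0706 F [-8.76  7.9   4.93] M [ 2.52   2.892 -0.012] rxF cw -0.506 -reaction cw incl Mz 0.494
```

Torque is rising by about 1.2 N m/rad, which matches the jaw springs. At 0.50 N m the grip is roughly 18 to 25 N, so it's firm and inside the range the clamp holds by itself. I'll back off, lift and check.

```bash
python3 -m jog '[[[0.02,0,0,0,0,0,1],[0.05,0,0,0,0,0,1],[0,0,-0.2,0,0,0,1],[0,0,-0.25,0,0,0,1],[0,0,-0.1,0,0,0,1]]]' 40 
python3 -c "
from h import *
tq()
plan([.30,-.05,.19],90)"
```

```text
time: 16.45
tcp_pos: [0.4564, -0.1675, 0.1861]
orientation: [0.219, 3.125, -0.004]
force: [1.0, 0.2, -0.3]
grip_width: -0.0001
grip_force: 0.0
t 16.45 phi 95.9 r 54.8 z 0.1861 F [ 0.96  0.21 -0.28] M [-0.006 -0.085 -0.04 ] rxF cw 0.053 -reaction cw incl Mz -0.093
turn [-0.0016  0.0057 -0.0934] rows 0.9357911019861542  shift(turned) [ 0.782   0.5873 -0.0193]  shift(now) [ 0.8561  0.4723 -0.0276] rows 3.91259044721169 q6 -1.6854269907255193
```

```bash
python3 -m jog '[[[0.2,0.11,0,0,0,0,1],[0.2,0.11,0,0,0,0,1],[0.2,0.11,0,0,0,0,1],[0.2,0.11,0,0,0,0,1],[0,0,0,0,0,0,1]]]' 40 
python3 - <<'E'
from h import *
s=cap('scene');t=cap('top')
f=lambda c:cv2.cvtColor(np.asarray(c['pixels']),cv2.COLOR_RGB2BGR)
a=cv2.resize(f(s)[110:200,335:450],(400,313),interpolation=cv2.INTER_CUBIC);b=cv2.resize(f(t)[172:247,365:495],(400,231),interpolation=cv2.INTER_CUBIC)
cv2.imwrite('pics/fin.png',np.vstack([a,b]))
E
```

```text
time: 16.95
tcp_pos: [0.3053, -0.0554, 0.1811]
orientation: [0.213, 3.131, 0.003]
force: [1.0, 0.5, -0.2]
grip_width: 0.0002
grip_force: 0.0
```

View pics/fin.png

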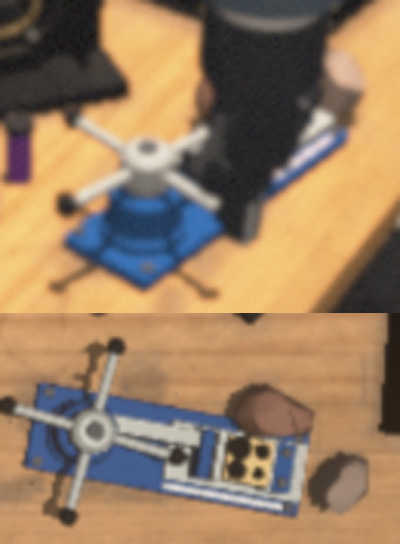

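```bash
python3 - <<'E'
from h import *
c=cap('top')
Q=lambda u,v:(365+(u+.5)*130/400-.5,172+(v-313+.5)*75/231-.5)
b=np.array([onz(c,*Q(*p),.08) for p in [(117,345),(68,516),(177,455),(8,405)]])[:,:2]
h=b.mean(0);d=b-h;print(h,np.hypot(*d.T),np.degrees(np.arctan2(d[:,1],d[:,0]))%90)
E
```

```text
[ 0.46272926 -0.2233123 ] [0.08673823 0.08678815 0.08553476 0.08571253] [73.40857447 73.5260922  73.70722065 73.67335327]
```

The block is square between both jaws with the spokes at 73.6°, joint about 3.25 rad. The rock and the pale stone beside the clamp haven't moved. Handing in.

```bash
python3 -c "
from workcell import env
print(env.finish_job())"
```

```text
the job is handed in; nothing more can be done
None
```

I stood the larger brass block squarely on the clamp's bed and closed the jaw with two capstan spokes until it was pinched at an estimated 18–25 N. The job is handed in, with about 17 s of the 72 s used and the arm clear; I steered clear of the vial, pliers and stone, but no verdict came back.

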